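# Slide the flask tray over the gap onto the drying plate

### The arm

A 6-joint arm with a two-finger parallel gripper is mounted at the origin on the work surface. World frame = base frame: x ahead of the robot, y to its left, z up, the work surface at z = 0. Lengths are in m, angles in rad, forces in N, time in s.
With the tool pointing down it reaches from about 0.25 to 0.775 m from the base axis. Payload 4 kg.
Tool frame: the origin (TCP) lies midway between the tips of the shut fingers; the grasp point (between the pads) lies 19 mm behind it; z points along the fingers, y is the line along which they close (so a half turn about z gives the same grasp; the last joint's range is limited). The gripper opens to 94 mm and grips with 3 to 60 N. Pads are 16 mm wide; open, the fingers measure 119 mm over their backs; the gripper's body (75 mm by 177 mm) begins 78 mm behind the grasp point.
Start: joints at [-1.307, 0.087, 1.371, -0, 1.684, -0.103], TCP at [0.197, -0.513, 0.168] pointing down, gripper open.
Joint ranges: [-3.1, 3.1], [-0.76, 2.03], [0.27, 2.55], [-1.08, 4.22], [0.17, 2.65], [-2.57, 2.57]. Speed limits (rad/s): [2.79, 2.79, 3.14, 3.14, 3.14, 3.14].

### API

Orientations are given as [roll, pitch, yaw] about the fixed x, y, z axes, in that order (R = Rz(yaw) Ry(pitch) Rx(roll)).
In Python, from bench import get_obs, snapshot, close_job gives the robot as it stands. The module is installed in compiled form; this text tells all that it offers.
- The arm moves only by the tool drive_tool, never from a script. Its argument "commands" is a list of rows, each a list of 6 numbers: the shift along the tool's x, y, z in units of 0.04 m (1.0 is 0.04 m), then the turn, a rotation vector about the tool's x, y, z in units of 0.1 rad (1.0 is 0.1 rad). In form: [[dx, dy, dz, wx, wy, wz], ...]. A call has 1 to 20 rows; each row shifts and turns the commanded pose from where the row before left it, along the tool's axes as they then stand; what a row does not reach is not made up. A row lasts 1/8 s, in which the tool goes at most 62.5 mm and 10.7 degrees, less where a joint would pass 70% of its speed; a pose out of reach is approached as far as the arm can. A call with a number of a shift or a turn outside -1 to 1 is refused whole. A call with a gripper value outside its range is refused whole. "gripper" is the closure, from 0 (fully open) to 1 (shut), set as the call begins (left out, the last holds). The fingers move at their own pace and stop on an object; the grip force is fixed at half the most. Time passes only in rows, so rows that do not move let the fingers close. It gives the time, the measured TCP pose, the force, the opening and the grip force at its end, in the units of the state.
- get_obs(): the state, without advancing time (a new reading comes with each control period).
- snapshot(name): name is "scene" or "top" or "wrist"; returns a dict with "image" (420x560x3 uint8, blue, green, red), "range_z" (420x560 float32, m along the optical axis (not along the pixel's ray), 0 where there is no reading), "fx", "fy", "cx", "cy" (pixels), "rvec" (rotation vector, rad) and "tvec" (3), from world to camera coordinates, as OpenCV has them. Camera axes: x right, y down, z forward; pixel columns grow to the right and rows downward; lengths in m; the calibration is good to about 2 mm. The wrist camera is an equidistant fisheye: a pixel r from the principal point sees the ray r / f radians off the axis. A picture is of the moment at which its call begins.
- close_job(): hands the job in; it is judged then, once.
The state is a dict: "time": time; "joint_positions": joint angles; "qvel": joint speeds; "joint_torque": joint torques, N m; "tool_pos": TCP position; "ee_rot": TCP orientation; "wrist_force": force on the tool from outside, world axes, zero at the start; "wrist_torque": the same for the moment, N m; "width": finger opening in m; "finger_force": force on a finger pad.
Only numpy, scipy, OpenCV 4.12 (cv2) and the standard library are available. Lean on these libraries where they do the work, as an engineer would, in place of code of your own. Each camera call takes 0.05 s, during which the arm holds its last target. There are 200 camera calls.

### The job

Slide the blue steel tray with its two casting flasks off the green-legged stand, over the open gap and along between the guide rails of the drying plate, and press it gently but firmly home, square against the two bumper bolts of the brass end stop. The flasks make the tray nose-heavy: keep its tail held down while you push so that the nose does not sag into the gap, ease off once it has landed so that the tail does not drop in either, and do not lift or carry the tray. Let go with both flasks still standing in it, and leave everything else where it is.

Things in the scene. Friction and masses are not known exactly. Their poses are not given: they have to be found in the camera images.
- plate: Drying plate, fixed: low grey cabinet 240 (x) x 340 (y) mm, flat aluminium deck 70 mm above the table; origin on the table under its centre. x points away from the robot (turned up to 12 degrees); the tray travels along its -y. Two steel guide rails on the deck, 10 mm high, 118 mm apart inside (59 mm either side of x = 0), from y = -170 to +145 mm, then flaring to about 136 mm.
- plate_entry (a point): Middle of the plate's entry edge, at deck height (x = 0, y = +170 mm, z = 70 mm in the plate's frame); the edge is rolled to a 6 mm radius. Axes as the plate's.
- stop: End stop, fixed on the deck: brass bar across the plate between the rails, 16 mm deep, 21 mm high, with a 204 mm strip and two black thumb nuts over it (38 mm high in all); origin on the deck under its middle. The tray meets the heads of two black-tipped bumper bolts in it (15 mm across, 60 mm apart, 11 mm above the deck), both set alike and locked, rigid.
- stop_front (a point): Middle of the brass bar's front face, 8 mm from the bar's middle, 7 mm above the deck; its y points towards the stand. The bolt heads' faces stand 5 to 17 mm in front of it: their setting is not measured, so feel for it. Firm: over 4 N on the bolts for a third of a second; gentle: never over 25 N. Sliding the tray itself takes 2 to 7 N.
- stand: Landing stand, fixed: steel top 240 x 240 mm on green legs; origin on the table under its centre. Axes as the plate's within 1 degree. Its top lies 0 to 2 mm above the plate's deck.
- stand_exit (a point): Middle of the stand's exit edge (rolled, 6 mm radius), on its top surface, facing the plate's entry edge across the open gap of 76 to 86 mm. The stand runs from here 240 mm along +y.
- tray: Loose blue steel tray 110 (x) x 190 (y) mm, 0.28 kg; origin under its centre; nose (rolled, 5 mm radius) at -y, tail at +y. Floor 4 mm thick, side rims 12 mm high. Behind the flasks a shut green box with a wooden lid, 29 mm high, lies right across it (y = -23 to +45 mm). Behind the box the tail is a bare flat ledge 110 x 50 mm, for the fingertips that hold it down and push on the box.
- tray_ledge (a point): Middle of the ledge's upper surface (x = 0, y = +70 mm, z = 4 mm in the tray's frame), 25 mm behind the green box's rear face; axes as the tray's. The nose dips into the gap unless some 3 N rest here until it has landed on the plate (over 15 N is too much). After that more than about 5 N here tips the tail down once it has left the stand and hangs over the gap.
- tray_nose (a point): Middle of the tray's nose (x = 0, y = -95 mm, z = 5 mm in the tray's frame). Loaded, the tray balances about 58 mm behind it.
- flask1: Casting flask: steel cylinder 48 mm in diameter, 60 mm high, about 0.28 kg, filled with set plaster, standing loose on the tray floor near the nose on the tray's -x side; origin under its centre.
- flask2: The other casting flask, same, on the tray's +x side.
- tin: Bystander: small yellow tin, 36 mm across, 22 mm high, on the stand beside the tray.
- sprue_base: Bystander: black rubber sprue base, 48 mm across, 22 mm high, on the plate behind the end stop.
- boxes: Bystander: pile of round wooden boxes, 65 mm across, 78 mm high.
- pump_bottle: Bystander: red pump bottle, 66 mm across, 100 mm high.
- wax_tub: Bystander: clear tub 100 x 120 x 50 mm with red wax wire.
- pliers: Bystander: blue-handled pliers, about 145 mm long, lying flat.
- spatula: Bystander: spatula 170 mm long, lying on the table.
Things that resemble listed ones, but are neither listed nor needed, are in the scene too. Several things have the shape of the tray; the one meant has the colours described above.

How it is judged:
By the outcome, as a careful person would: the job done as asked, in the order asked, and still so for the second after the job is handed in, with the robot touching nothing.
It also fails if it takes over 72 s, if anything falls off the work surface, if the arm or the gripper's body presses on something with over 40 N, if the wrist force passes 120 N, or if a joint passes its speed limit or range.

## Working session

There is one attempt and no reset: what is moved stays moved. The work goes in short steps, Python scripts to look and compute and a tool call to move; the robot and the scene stay as the last step left them, time stands still between calls to the robot, and variables do not carry over. Pictures are saved under pics/ and viewed, at most 10 in all, crops included, and the job is handed in when it is done.

Besides the shell and the picture viewer there is one more tool, called by a JSON object that holds its "fn" and its "kwargs", one argument or row to a line. drive_tool: Moves the arm, as the interface text tells. Its arguments: {"type":"object","properties":{"commands":{"type":"array"},"gripper":{"type":"number"}},"required":["commands"]}

```bash
mkdir -p pics; python3 - <<'E'
from bench import *
import cv2,numpy as np
o=get_obs();print({k:np.round(v,3).tolist() for k,v in o.items()})
for n in("scene","top"):
    s=snapshot(n);cv2.imwrite(f"pics/{n}0.png",s["image"]);np.savez(f"{n}0.npz",**s)
    print(n,s["fx"],s["cx"],s["cy"],s["rvec"],s["tvec"])
E
```

```text
{'time': 0.0, 'joint_positions': [-1.307, 0.088, 1.372, 0.0, 1.684, -0.103], 'qvel': [-0.002, -0.0, -0.0, 0.001, -0.001, -0.001], 'joint_torque': [-0.001, -34.019, -30.242, 0.072, 0.033, -0.0], 'tool_pos': [0.197, -0.513, 0.167], 'ee_rot': [-3.139, -0.0, 0.367], 'wrist_force': [0.458, 1.144, -0.573], 'wrist_torque': [0.006, 0.016, 0.018], 'finger_force': 0.0, 'width': 0.094}
scene 429.57626793808583 280.9263887177112 207.0662165169387 [ 1.15593666  2.10027328 -1.15940562] [ 0.27947115 -0.18024386  1.57513842]
top 498.54484567176735 283.31663661537215 203.88028184531387 [ 2.12805199 -2.1029318   0.2070599 ] [0.017075   0.54035755 1.19429664]
```

View pics/scene0.png

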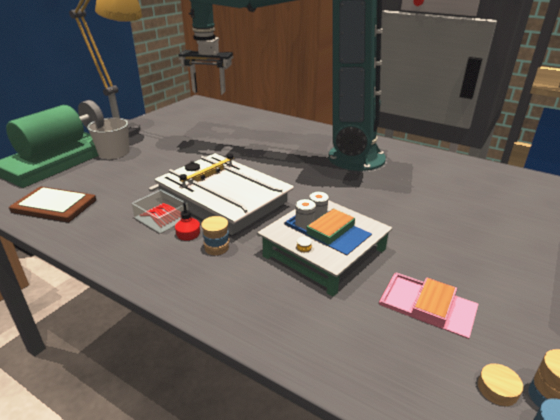

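View pics/top0.png

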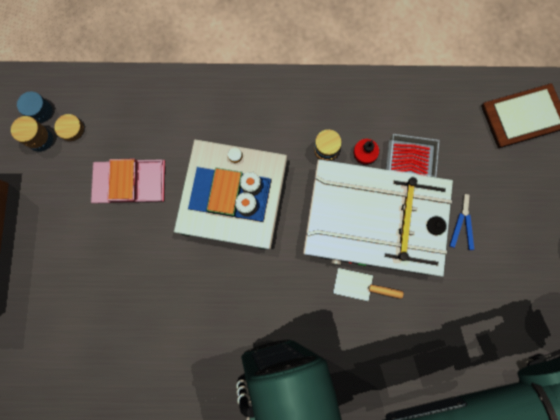

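Blue tray on the stand is at top pixel (230,195) and scene (325,228). The look-alike is the pink tray with a box, at top (130,180) and scene (430,303). I choose the blue one, nose to the right (-y). The stop is at top (407,220).

```bash
cat > h.py <<'E'
import cv2,numpy as np
def load(n): return dict(np.load(n))
def ray(s,uv):
    R=cv2.Rodrigues(s["rvec"])[0];uv=np.atleast_2d(uv).astype(float)
    p=(uv-[s["cx"],s["cy"]])/[s["fx"],s["fy"]]
    if s.get("fish"):
        r=np.linalg.norm(p,axis=1,keepdims=True)+1e-12
        d=np.hstack([p/r*np.sin(r),np.cos(r)])
    else: d=np.hstack([p,np.ones((len(p),1))])
    return -R.T@s["tvec"].ravel(),d@R
def onz(s,uv,z):
    c,d=ray(s,uv);return c+d*((z-c[2])/d[:,2:])
def tri(s1,a,s2,b):
    c1,d1=ray(s1,a);c2,d2=ray(s2,b);d1=d1[0];d2=d2[0]
    t=np.linalg.lstsq(np.c_[d1,-d2],c2-c1,rcond=None)[0]
    p,q=c1+d1*t[0],c2+d2*t[1];return (p+q)/2,np.linalg.norm(p-q)
def comp(m,uv=None):
    n,l,st,c=cv2.connectedComponentsWithStats(m.astype(np.uint8))
    i=l[uv[1],uv[0]] if uv else 1+np.argmax(st[1:,4])
    return (l==i).astype(np.uint8)
def rect(m):
    c=max(cv2.findContours(m,0,cv2.CHAIN_APPROX_NONE)[0],key=cv2.contourArea)
    return cv2.minAreaRect(c),c
E
python3 - <<'E'
from h import *
t=load("top0.npz");s=load("scene0.npz");I=t["image"];H=cv2.cvtColor(I,cv2.COLOR_BGR2HSV)
def rz(uv): 
    c,d=ray(t,uv);R=cv2.Rodrigues(t["rvec"])[0]
    k=t["range_z"][uv[1]-1:uv[1]+2,uv[0]-1:uv[0]+2];return np.round(c+d[0]*np.median(k),4)
for n,uv in dict(stand=(190,225),stand2=(260,165),deck=(325,200),deck2=(380,235),lid=(225,190),ledge=(203,190),fl1=(246,203),fl2=(250,182),bar=(407,220),table=(300,300)).items(): print(n,uv,rz(uv),H[uv[1],uv[0]])
Z=t["range_z"];print((Z==0).sum())
uu,vv=np.meshgrid(range(560),range(420))
c,d=ray(t,np.c_[uu.ravel(),vv.ravel()]);P=(c+d*Z.ravel()[:,None]).reshape(420,560,3);z=P[...,2]
for n,seed,h in(("stand",(190,225),.07),("plate",(325,200),.07)):
    m=comp((z>.05)&(Z>0),seed);r,_=rect(m)
    b=cv2.boxPoints(r);w=onz(t,b,h);print(n,np.round(w[:,:2],4).tolist(),"c",np.round(w.mean(0)[:2],4),np.round([np.linalg.norm(w[i]-w[i-1]) for i in range(4)],4))
    m2=m&((z>.05)&(z<.085))
    print(" zmed",np.median(z[m2>0]))
hh,ss,v=cv2.split(H)
for n,seed,m,h in(("blue",(203,190),(hh>95)&(hh<125)&(ss>130),.075),("lid",(225,190),(hh<20)&(ss>140),.10),("bar",(407,220),(hh>20)&(hh<35)&(ss>120),.095)):
    m=comp(m,seed);r,_=rect(m);b=cv2.boxPoints(r);w=onz(t,b,h);print(n,b.round(1).tolist(),np.round(w[:,:2],4).tolist(),"c",np.round(w.mean(0)[:2],4),np.round([np.linalg.norm(w[i]-w[i-1]) for i in range(4)],4))
def up(s,a,b,k,n): cv2.imwrite(n,cv2.resize(s["image"][a[1]:b[1],a[0]:b[0]],None,fx=k,fy=k,interpolation=2))
up(t,(170,130),(460,285),2.7,"pics/topc.png")
E
```

```text
stand (190, 225) [0.4814 0.2514 0.0704] [ 62  19 211]
stand2 (260, 165) [0.6356 0.0831 0.0703] [ 35  26 198]
deck (325, 200) [ 0.548  -0.0796  0.0692] [ 88  19 211]
deck2 (380, 235) [ 0.4622 -0.2133  0.0697] [ 90  19 211]
lid (225, 190) [0.5636 0.165  0.0997] [ 14 180 194]
ledge (203, 190) [0.5689 0.2228 0.0736] [107 188 138]
fl1 (246, 203) [0.5246 0.1103 0.1362] [ 12 186 195]
fl2 (250, 182) [0.5755 0.1023 0.1352] [ 11 187 194]
bar (407, 220) [ 0.4958 -0.2743  0.0951] [ 26 174 194]
table (300, 300) [ 0.3048 -0.0212 -0.0009] [18 31 82]
971
stand [[0.4655, 0.2904], [0.7072, 0.2602], [0.6636, 0.0146], [0.4254, 0.0536]] c [0.5654 0.1547] [0.2401 0.2435 0.2495 0.2414]
 zmed 0.07111670743063558
plate [[0.4087, -0.0244], [0.659, -0.0583], [0.612, -0.4086], [0.3656, -0.3614]] c [ 0.5114 -0.2132] [0.3397 0.2526 0.3535 0.2509]
 zmed 0.0702532765085373
blue [[188.3000030517578, 207.89999389648438], [196.89999389648438, 166.8000030517578], [213.5, 170.3000030517578], [204.89999389648438, 211.3000030517578]] [[0.5232, 0.2568], [0.6278, 0.2404], [0.6192, 0.1986], [0.5149, 0.2156]] c [0.5713 0.2278] [0.042  0.1059 0.0427 0.1057]
lid [[207.1999969482422, 209.10000610351562], [215.1999969482422, 167.8000030517578], [240.1999969482422, 172.60000610351562], [232.3000030517578, 213.89999389648438]] [[0.5159, 0.2061], [0.6189, 0.191], [0.6074, 0.1295], [0.5049, 0.1455]] c [0.5618 0.168 ] [0.0616 0.104  0.0626 0.1038]
bar [[398.79998779296875, 251.6999969482422], [407.29998779296875, 183.8000030517578], [414.20001220703125, 184.60000610351562], [405.70001220703125, 252.60000610351562]] [[0.4193, -0.252], [0.5853, -0.2783], [0.5834, -0.295], [0.4174, -0.2683]] c [ 0.5013 -0.2734] [0.0164 0.1681 0.0168 0.1681]
```

View pics/topc.png

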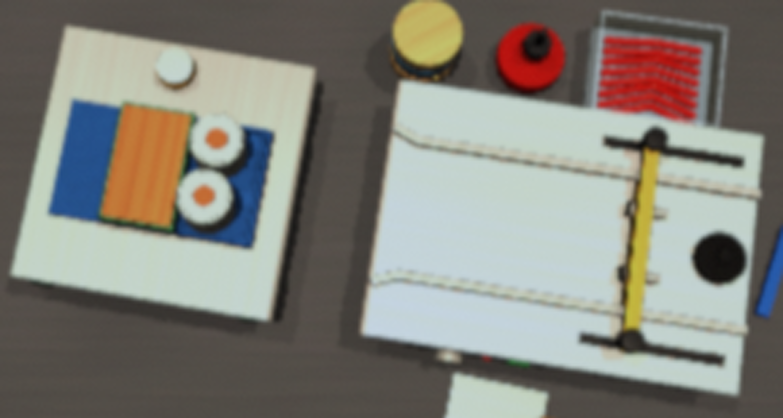

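The crop confirms the blue tray with tail to the left (ledge at crop (78,157)) and two flasks at the nose. The rails run (410,135)→(760,193) and (390,275)→(745,330). The bolts are at (632,210) and (623,273). Next I fit the lines.

```bash
cat > lines.py <<'E'
from h import *
def edge(s,g,p,q,z,w=4,n=60):
    """strongest gradient along normals of segment p-q -> robust line in world at z"""
    p,q=np.array(p,float),np.array(q,float);d=(q-p)/np.linalg.norm(q-p);nn=np.array([-d[1],d[0]])
    o=np.arange(-w,w+.01,.25);A=p+(q-p)*np.linspace(.04,.96,n)[:,None]
    M=(A[:,None]+nn*o[None,:,None]).astype(np.float32)
    v=cv2.remap(g,M[...,0],M[...,1],cv2.INTER_CUBIC);gr=np.abs(np.gradient(cv2.GaussianBlur(v,(5,1),1),axis=1))
    k=gr.argmax(1);pts=onz(s,A+nn*o[k][:,None],z)[:,:2]
    for _ in range(4):
        vx,vy,x,y=cv2.fitLine(pts.astype(np.float32),cv2.DIST_HUBER,0,.01,.01).ravel()
        r=np.abs((pts-[x,y])@[-vy,vx]);pts=pts[r<max(.0012,1.5*np.median(r))]
    return np.array([x,y]),np.array([vx,vy])*np.sign(vx if abs(vx)>abs(vy) else -vy),len(pts),r.std()
def X(a,b):
    t=np.linalg.solve(np.c_[a[1],-b[1]],b[0]-a[0]);return a[0]+a[1]*t[0]
E
python3 - <<'E'
from lines import *
t=load("top0.npz");g=cv2.cvtColor(t["image"],cv2.COLOR_BGR2GRAY).astype(np.float32)
C=lambda a:(np.array(a)+.0)/2.7+[170,130]
b=t["image"][...,2].astype(np.float32)
L={}
def E(n,p,q,z,im=g,w=3):
    L[n]=edge(t,im,C(p),C(q),z,w);d=L[n][1];a=np.degrees(np.arctan2(d[0],-d[1]) if abs(d[1])>abs(d[0]) else np.arctan2(d[1],d[0]))
    print(n,np.round(L[n][0],4),"ang",round(a,2),L[n][2],round(L[n][3]*1e3,2))
E("st_top",(67,27),(315,67),.071);E("st_bot",(12,276),(268,320),.071);E("st_exit",(315,67),(268,320),.071);E("st_back",(67,27),(12,276),.071)
E("pl_top",(480,95),(585,110),.07);E("pl_bot",(362,334),(738,392),.07);E("pl_entry",(398,82),(362,334),.07)
E("rail_u",(430,145),(620,171),.08);E("rail_l",(420,277),(610,305),.08)
E("tr_tail",(72,101),(50,214),.074,b);E("tr_nose",(273,131),(251,246),.078,b);E("tr_l",(180,235),(250,246),.082,b);E("tr_u",(76,101),(118,107),.082,b);E("tr_l2",(52,214),(100,221),.082,b)
E("box_rear",(123,104),(102,220),.1035,b)
E("bar_front",(645,148),(627,338),.091,t["image"][...,0].astype(np.float32))
for a,c in(("st_exit","st_top"),("st_exit","st_bot"),("pl_entry","pl_bot"),("pl_entry","pl_top"),("pl_entry","rail_u"),("pl_entry","rail_l"),("tr_tail","tr_l"),("tr_tail","tr_u"),("tr_nose","tr_u"),("tr_nose","tr_l"),("box_rear","tr_u"),("box_rear","tr_l"),("bar_front","rail_u"),("bar_front","rail_l")):
    print(a,c,np.round(X(L[a],L[c]),4))
E
```

```text
st_top [0.6835 0.1381] ang -9.29 59 0.17
st_bot [0.4447 0.1723] ang -9.37 60 0.28
st_exit [0.5408 0.0362] ang -9.41 54 0.28
st_back [0.5673 0.2742] ang -9.43 60 0.26
pl_top [ 0.6335 -0.1971] ang -8.78 59 0.22
pl_bot [ 0.3919 -0.1807] ang -8.52 59 0.25
pl_entry [ 0.5419 -0.0445] ang -8.61 58 0.23
rail_u [ 0.5721 -0.1653] ang -8.38 42 0.21
rail_l [ 0.4502 -0.1641] ang -8.5 60 0.21
tr_tail [0.5677 0.2516] ang -9.19 60 0.2
tr_nose [0.5438 0.0635] ang -9.88 57 0.28
tr_l [0.4932 0.0933] ang -9.47 60 0.26
tr_u [0.6227 0.215 ] ang -9.77 60 0.28
tr_l2 [0.516  0.2353] ang -7.79 60 0.29
box_rear [0.5599 0.1999] ang -8.93 59 0.27
bar_front [ 0.5032 -0.2675] ang -8.02 30 0.45
st_exit st_top [0.6635 0.0159]
st_exit st_bot [0.4254 0.0553]
pl_entry pl_bot [ 0.4151 -0.0253]
pl_entry pl_top [ 0.6544 -0.0615]
pl_entry rail_u [ 0.5888 -0.0516]
pl_entry rail_l [ 0.4697 -0.0335]
tr_tail tr_l [0.5209 0.2592]
tr_tail tr_u [0.6273 0.2419]
tr_nose tr_u [0.5951 0.0545]
tr_nose tr_l [0.4898 0.0729]
box_rear tr_u [0.6185 0.1907]
box_rear tr_l [0.5122 0.2074]
bar_front rail_u [ 0.5559 -0.2749]
bar_front rail_l [ 0.4361 -0.258 ]
```

{"fn": "drive_tool", "kwargs": {
  "commands": [
    [0, 0, -0.53, 0, 0, -0.96],
    [0, 0, -0.53, 0, 0, -0.96],
    [0, 0, -0.53, 0, 0, -0.96],
    [0, 0, -0.53, 0, 0, -0.96],
    [0, 0, -0.53, 0, 0, -0.96],
    [0, 0, -0.53, 0, 0, -0.96],
    [0, 0, -0.53, 0, 0, -0.96],
    [0, 0, -0.53, 0, 0, -0.96],
    [0, 0, -0.53, 0, 0, -0.96],
    [0, 0, -0.53, 0, 0, -0.96],
    [0, 0, -0.53, 0, 0, -0.96]
  ],
  "gripper": 0.4
}}

```text
time: 1.48
tool_pos: [0.1972, -0.5133, 0.4012]
ee_rot: [-3.141, -0.001, 1.426]
wrist_force: [0.9, -0.7, 0.1]
width: 0.0564
finger_force: 0.0
```

{"fn": "drive_tool", "kwargs": {
  "commands": [
    [0.9, 0.5, 0, 0, 0, 0],
    [0.9, 0.5, 0, 0, 0, 0],
    [0.9, 0.5, 0, 0, 0, 0],
    [0.9, 0.5, 0, 0, 0, 0],
    [0.9, 0.5, 0, 0, 0, 0],
    [0.9, 0.5, 0, 0, 0, 0],
    [0.9, 0.5, 0, 0, 0, 0],
    [0.9, 0.5, 0, 0, 0, 0],
    [0.9, 0.5, 0, 0, 0, 0],
    [0.9, 0.5, 0, 0, 0, 0],
    [0.9, 0.5, 0, 0, 0, 0],
    [0.9, 0.5, 0, 0, 0, 0],
    [0, 0, 0, 0, 0, 0],
    [0, 0, 0, 0, 0, 0]
  ]
}}

```text
time: 3.22
tool_pos: [0.498, -0.1218, 0.4007]
ee_rot: [-3.141, 0.0, 1.423]
wrist_force: [-0.7, 0.6, 1.1]
width: 0.0562
finger_force: 0.0
```

```bash
python3 - <<'E'
from bench import *
from h import *
t=load("top0.npz");print("cam",ray(t,(0,0))[0])
s=snapshot("wrist");cv2.imwrite("pics/w1.png",cv2.resize(s["image"],(800,600)));np.savez("w1.npz",fish=1,**s)
print(s["fx"],s["cx"],s["cy"],ray(s,(0,0))[0])
o=get_obs();print(o["time"],o["tool_pos"],o["ee_rot"],o["wrist_force"],o["width"])
E
```

```text
cam [0.29403415 0.01784105 1.27743803]
325.19226210127806 281.8805014721356 203.71406362159655 [ 0.50930736 -0.04466506  0.6181983 ]
3.275 [ 0.49782893 -0.1222641   0.40101801] [-3.14119643e+00  4.68391646e-04  1.42168942e+00] [ 0.24182045 -0.56869275  0.40675031] 0.056214932463184326
```

View pics/w1.png

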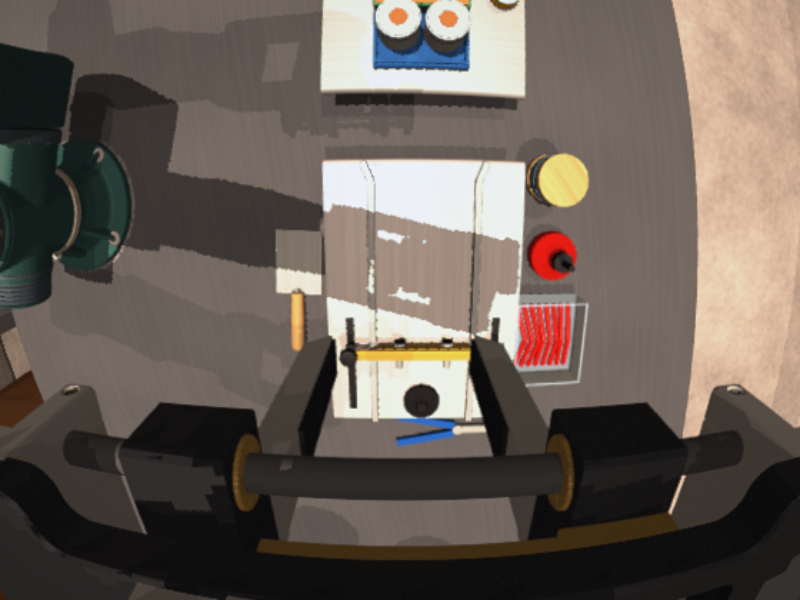

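The wrist view (800-scale) shows the stand exit edge at y≈95, x 322–524, and the plate entry edge at y≈160, x 324–524. The rails are at x≈374 and 474, the bolts at (400,343) and (447,343), and the tray nose at y≈68, x 375–469.

```bash
python3 - <<'E'
from lines import *
s=load("w1.npz");g=cv2.cvtColor(s["image"],cv2.COLOR_BGR2GRAY).astype(np.float32)
K=.7;L={}
def E(n,p,q,z,w=3):
    L[n]=edge(s,g,np.array(p)*K,np.array(q)*K,z,w);d=L[n][1];a=np.degrees(np.arctan2(d[0],-d[1]) if abs(d[1])>abs(d[0]) else np.arctan2(d[1],d[0]))
    print(n,np.round(L[n][0],4),"ang",round(a,2),L[n][2],round(L[n][3]*1e3,2))
E("pl_l",(324,165),(326,205),.07);E("pl_r",(524,165),(519,290),.07);E("entry",(326,160),(522,160),.07);E("exit",(325,93),(522,97),.071)
E("nose",(378,67),(467,69),.078);E("st_l",(322,10),(322,88),.071);E("st_r",(524,20),(524,92),.071)
E("rl",(374,210),(374,330),.08,2);E("rr",(474,230),(471,320),.08,2);E("tr_l",(374,45),(374,65),.086);E("tr_r",(470,42),(469,65),.086)
E("bar",(360,348),(465,348),.091)
for a,c in(("entry","pl_l"),("entry","pl_r"),("entry","rl"),("entry","rr"),("exit","st_l"),("exit","st_r"),("nose","tr_l"),("nose","tr_r"),("bar","rl"),("bar","rr")): print(a,c,np.round(X(L[a],L[c]),4))
b=onz(s,np.array([[400,340],[447,340]])*K,.084);print("bolts",b)
print("flask tops",onz(s,np.array([[399,17],[447,18]])*K,.135))
E
```

```text
pl_l [ 0.4102 -0.0553] ang -8.33 60 0.09
pl_r [ 0.6411 -0.1407] ang -8.34 60 0.16
entry [ 0.5506 -0.0459] ang -8.48 59 0.08
exit [0.555  0.0328] ang -9.44 59 0.16
nose [0.5594 0.0598] ang -9.33 60 0.31
st_l [0.434  0.1089] ang -9.52 60 0.15
st_r [0.673  0.0795] ang -9.1 60 0.18
rl [ 0.4568 -0.1584] ang -10.36 39 0.35
rr [ 0.5695 -0.1867] ang -8.51 36 0.19
tr_l [0.4932 0.0863] ang -9.72 60 0.12
tr_r [0.6014 0.073 ] ang -8.51 60 0.15
bar [ 0.4615 -0.2658] ang -8.59 54 0.19
entry pl_l [ 0.4145 -0.0256]
entry pl_r [ 0.6527 -0.0611]
entry rl [ 0.4793 -0.0352]
entry rr [ 0.5897 -0.0517]
exit st_l [0.4249 0.0544]
exit st_r [0.6627 0.0149]
nose tr_l [0.4906 0.0711]
nose tr_r [0.5985 0.0534]
bar rl [ 0.4378 -0.2623]
bar rr [ 0.5555 -0.28  ]
bolts [[ 0.47324784 -0.25588921  0.084     ]
 [ 0.53086826 -0.26465331  0.084     ]]
flask tops [[0.52774232 0.1111859  0.135     ]
 [0.57677043 0.1035555  0.135     ]]
```

{"fn": "drive_tool", "kwargs": {
  "commands": [
    [0, 0, 0, 0, 0, 0.12],
    [0.87, 0.04, 0, 0, 0, 0],
    [0.87, 0.04, 0, 0, 0, 0],
    [0.87, 0.04, 0, 0, 0, 0],
    [0.87, 0.04, 0, 0, 0, 0],
    [0.87, 0.04, 0, 0, 0, 0],
    [0.87, 0.04, 0, 0, 0, 0],
    [0.87, 0.04, 0, 0, 0, 0],
    [0.87, 0.04, 0, 0, 0, 0],
    [0.87, 0.04, 0, 0, 0, 0],
    [0.87, 0.04, 0, 0, 0, 0],
    [0, 0, 0, 0, 0, 0],
    [0, 0, 0, 0, 0, 0]
  ]
}}

```text
time: 4.9
tool_pos: [0.5696, 0.2184, 0.4012]
ee_rot: [3.141, 0.0, 1.409]
wrist_force: [-0.5, 0.2, -0.6]
width: 0.0564
finger_force: 0.0
```

{"fn": "drive_tool", "kwargs": {
  "commands": [
    [0, 0, 1, 0, 0, 0],
    [0, 0, 1, 0, 0, 0],
    [0, 0, 1, 0, 0, 0],
    [0, 0, 1, 0, 0, 0],
    [0, 0, 1, 0, 0, 0],
    [0, 0, 1, 0, 0, 0],
    [0, 0, 1, 0, 0, 0],
    [0, 0, 0, 0, 0, 0],
    [0, 0, 0, 0, 0, 0]
  ]
}}

```text
time: 6.02
tool_pos: [0.5707, 0.2188, 0.1234]
ee_rot: [3.139, -0.001, 1.409]
wrist_force: [-0.7, -0.7, 0.2]
width: 0.0561
finger_force: 0.0
```

```bash
cat > rd.py <<'E'
from bench import *
from h import *
def rd(n=6):
    F=[];
    for i in range(n): s=snapshot("wrist");o=get_obs();F.append(o["wrist_force"])
    F=np.array(F);a=o["ee_rot"][2]
    print("t %.2f"%o["time"],"pos",np.round(o["tool_pos"],4),"rot",np.round(o["ee_rot"],4),"F",F.mean(0).round(2),"sd",F.std(0).round(2))
    p=o["tool_pos"][:2]-[.534,-.0434];print("plate xy",np.round([.9891*p[0]-.147*p[1],.147*p[0]+.9891*p[1]],4),"T",np.round(o["wrist_torque"],2))
    return s
E
python3 - <<'E'
from rd import *
s=rd();cv2.imwrite("pics/w2.png",cv2.resize(s["image"],(800,600)))
E
```

```text
t 6.33 pos [0.5704 0.2197 0.1226] rot [ 3.1391e+00 -1.0000e-03  1.4108e+00] F [ 0.18 -0.15  0.6 ] sd [0.53 0.56 0.68]
plate xy [-0.0027  0.2655] T [-0.05 -0.05  0.03]
```

View pics/w2.png

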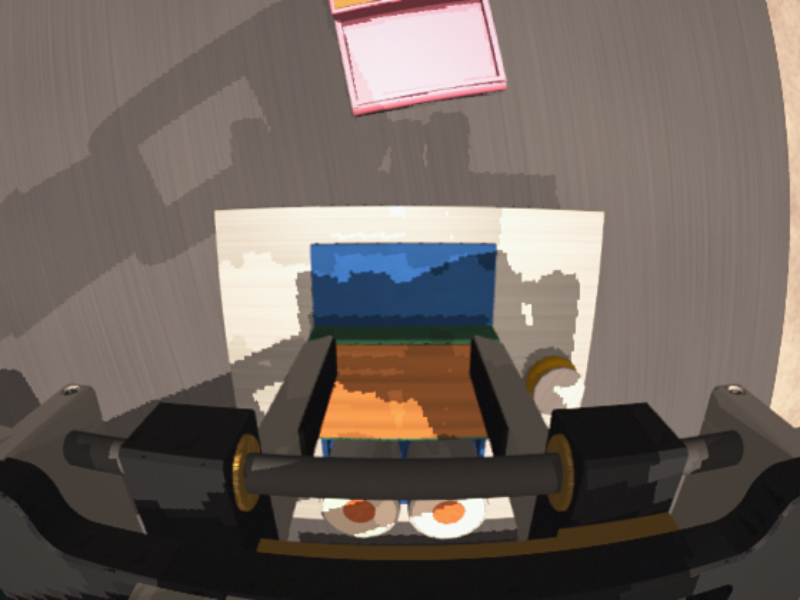

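The wrist view shows the blue ledge at y 243–325, the lid's rear edge at y≈345 (x 310–497), and the fingertips just above it. I check the clearance in numbers.

```bash
python3 - <<'E'
from rd import *
s=rd(2);s["fish"]=1
q=np.array([[315,343],[490,343]])*.7
a=onz(s,q,.1035);b=onz(s,np.array([[312,243],[496,243]])*.7,.074);print("lid rear",a,"tail",b)
o=get_obs();x=np.array([np.cos(o["ee_rot"][2]),np.sin(o["ee_rot"][2])]);y=np.array([x[1],-x[0]])
for p in(a.mean(0),b.mean(0)): d=p[:2]-o["tool_pos"][:2];print("tool frame",d@x,d@y)
R=lambda v:np.degrees(np.arctan2(v[1],v[0]));print(R(a[1]-a[0]),R(b[1]-b[0]))
E
```

```text
t 6.42 pos [0.5699 0.2196 0.1218] rot [ 3.1404e+00 -4.0000e-04  1.4109e+00] F [ 0.24 -0.25 -0.25] sd [0.2  0.76 0.16]
plate xy [-0.0031  0.2654] T [-0.05 -0.05 -0.03]
lid rear [[0.51843746 0.2089726  0.1035    ]
 [0.61427551 0.19347186 0.1035    ]] tail [[0.52206549 0.25996035 0.074     ]
 [0.62869794 0.24274899 0.074     ]]
tool frame -0.01873164077879618 -0.0005870167559139244
tool frame 0.0321982563268608 0.00034178318932403477
-9.187397189117558 -9.168933472460727
```

{"fn": "drive_tool", "kwargs": {
  "commands": [
    [0, 0, 0.4, 0, 0, 0],
    [0, 0, 0.4, 0, 0, 0],
    [0, 0, 0.2, 0, 0, 0],
    [0, 0, 0.05, 0, 0, 0],
    [0, 0, 0, 0, 0, 0],
    [0, 0, 0, 0, 0, 0]
  ]
}}

```text
time: 7.18
tool_pos: [0.5701, 0.2196, 0.0798]
ee_rot: [3.14, -0.0, 1.411]
wrist_force: [-0.3, 0.2, -0.1]
width: 0.0562
finger_force: 0.0
```

{"fn": "drive_tool", "kwargs": {
  "commands": [
    [0, 0, 0.05, 0, 0, 0],
    [0, 0, 0.03, 0, 0, 0],
    [0, 0, 0, 0, 0, 0]
  ]
}}

```text
time: 7.55
tool_pos: [0.5695, 0.2194, 0.0757]
ee_rot: [-3.141, 0.0, 1.411]
wrist_force: [-0.4, -0.4, 0.2]
width: 0.0566
finger_force: 0.0
```

{"fn": "drive_tool", "kwargs": {
  "commands": [
    [0, 0, 0.025, 0, 0, 0],
    [0, 0, 0, 0, 0, 0]
  ]
}}

```text
time: 7.8
tool_pos: [0.5695, 0.2194, 0.0747]
ee_rot: [-3.141, 0.0, 1.411]
wrist_force: [0.2, -0.2, 0.1]
width: 0.0562
finger_force: 0.0
```

{"fn": "drive_tool", "kwargs": {
  "commands": [
    [0, 0, 0.025, 0, 0, 0],
    [0, 0, 0, 0, 0, 0]
  ]
}}

```text
time: 8.05
tool_pos: [0.5695, 0.2194, 0.0737]
ee_rot: [-3.141, 0.0, 1.411]
wrist_force: [-1.0, -0.1, -0.2]
width: 0.0565
finger_force: 0.0
```

{"fn": "drive_tool", "kwargs": {
  "commands": [
    [0, 0, 0.0125, 0, 0, 0],
    [0, 0, 0, 0, 0, 0]
  ]
}}

```text
time: 8.3
tool_pos: [0.5696, 0.2194, 0.0733]
ee_rot: [3.142, 0.0, 1.411]
wrist_force: [-0.5, -0.6, 0.5]
width: 0.0564
finger_force: 0.0
```

{"fn": "drive_tool", "kwargs": {
  "commands": [
    [0, 0, 0.0125, 0, 0, 0],
    [0, 0, 0, 0, 0, 0]
  ]
}}

```text
time: 8.55
tool_pos: [0.5695, 0.2194, 0.0728]
ee_rot: [-3.142, 0.0, 1.411]
wrist_force: [-0.2, 0.6, -0.6]
width: 0.0564
finger_force: 0.0
```

{"fn": "drive_tool", "kwargs": {
  "commands": [
    [0, 0, 0.0125, 0, 0, 0],
    [0, 0, 0, 0, 0, 0]
  ]
}}

```text
time: 8.8
tool_pos: [0.5695, 0.2194, 0.0723]
ee_rot: [-3.141, 0.0, 1.411]
wrist_force: [-0.4, 0.0, -0.3]
width: 0.057
finger_force: 0.0
```

{"fn": "drive_tool", "kwargs": {
  "commands": [
    [0, 0, 0.0125, 0, 0, 0],
    [0, 0, 0, 0, 0, 0]
  ]
}}

```text
time: 9.05
tool_pos: [0.5695, 0.2194, 0.0718]
ee_rot: [-3.142, 0.0, 1.411]
wrist_force: [0.7, 0.3, -0.0]
width: 0.0567
finger_force: 0.0
```

{"fn": "drive_tool", "kwargs": {
  "commands": [
    [0, 0, 0.0125, 0, 0, 0],
    [0, 0, 0, 0, 0, 0]
  ]
}}

```text
time: 9.3
tool_pos: [0.5695, 0.2194, 0.0713]
ee_rot: [-3.142, 0.0, 1.411]
wrist_force: [0.6, -0.7, -0.1]
width: 0.0567
finger_force: 0.0
```

{"fn": "drive_tool", "kwargs": {
  "commands": [
    [0, 0, 0.0125, 0, 0, 0],
    [0, 0, 0, 0, 0, 0]
  ]
}}

```text
time: 9.55
tool_pos: [0.5695, 0.2194, 0.0708]
ee_rot: [-3.141, 0.0, 1.411]
wrist_force: [0.4, -0.3, 0.3]
width: 0.0565
finger_force: 0.0
```

{"fn": "drive_tool", "kwargs": {
  "commands": [
    [0, 0, 0.0125, 0, 0, 0],
    [0, 0, 0, 0, 0, 0]
  ]
}}

```text
time: 9.8
tool_pos: [0.5695, 0.2194, 0.0703]
ee_rot: [-3.141, 0.0, 1.411]
wrist_force: [-0.5, -0.1, -0.4]
width: 0.0566
finger_force: 0.0
```

{"fn": "drive_tool", "kwargs": {
  "commands": [
    [0, 0, 0.0125, 0, 0, 0],
    [0, 0, 0, 0, 0, 0]
  ]
}}

```text
time: 10.05
tool_pos: [0.5695, 0.2194, 0.0698]
ee_rot: [-3.142, 0.0, 1.411]
wrist_force: [0.1, 0.4, 0.4]
width: 0.0562
finger_force: 0.0
```

{"fn": "drive_tool", "kwargs": {
  "commands": [
    [0, 0, 0.0125, 0, 0, 0],
    [0, 0, 0.0125, 0, 0, 0],
    [0, 0, 0, 0, 0, 0]
  ]
}}

```text
time: 10.42
tool_pos: [0.5695, 0.2194, 0.0688]
ee_rot: [-3.142, 0.0, 1.411]
wrist_force: [0.2, 0.6, 1.0]
width: 0.0562
finger_force: 0.0
```

{"fn": "drive_tool", "kwargs": {
  "commands": [
    [0, 0, 0.0125, 0, 0, 0],
    [0, 0, 0, 0, 0, 0]
  ]
}}

```text
time: 10.68
tool_pos: [0.5695, 0.2194, 0.0683]
ee_rot: [-3.142, 0.0, 1.411]
wrist_force: [0.7, -0.3, -0.3]
width: 0.0563
finger_force: 0.0
```

{"fn": "drive_tool", "kwargs": {
  "commands": [
    [0, 0, 0.0125, 0, 0, 0],
    [0, 0, 0, 0, 0, 0]
  ]
}}

```text
time: 10.92
tool_pos: [0.5695, 0.2194, 0.0678]
ee_rot: [-3.142, 0.0, 1.411]
wrist_force: [0.0, 0.0, -0.8]
width: 0.0565
finger_force: 0.0
```

```bash
python3 - <<'E'
from rd import *
s=rd(3);s=snapshot("scene");im=s["image"][170:290,240:400];cv2.imwrite("pics/sc2.png",cv2.resize(im,None,fx=5,fy=5,interpolation=2))
E
```

```text
t 11.07 pos [0.5696 0.2194 0.0679] rot [3.1415e+00 1.0000e-04 1.4108e+00] F [ 0.39  0.33 -0.25] sd [0.33 0.69 0.15]
plate xy [-0.0034  0.2652] T [-0.02 -0.07 -0.07]
```

View pics/sc2.png

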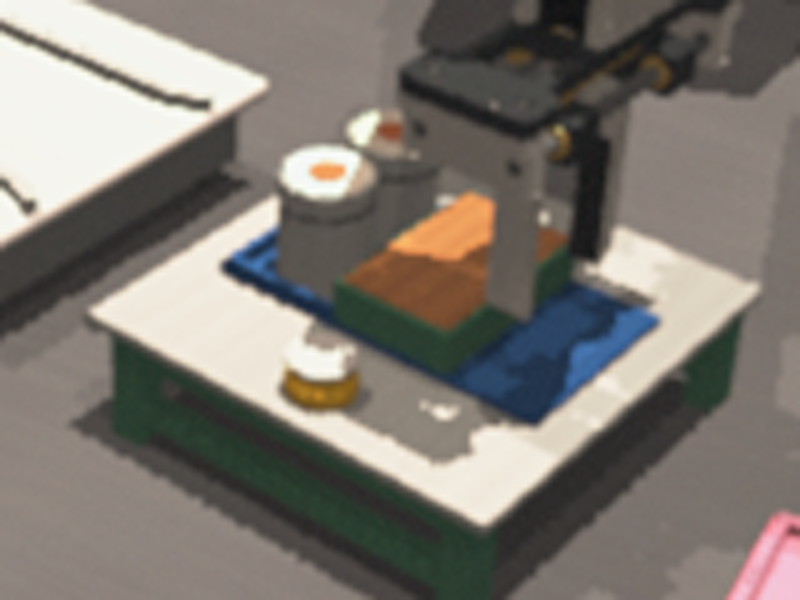

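The near finger hangs just behind the box (crop (510,310)), tip near the ledge and no contact yet. The open tips likely sit above the shut-finger TCP, so I keep feeling down.

{"fn": "drive_tool", "kwargs": {
  "commands": [
    [0, 0, 0.0125, 0, 0, 0],
    [0, 0, 0.0125, 0, 0, 0]
  ]
}}

```text
time: 11.38
tool_pos: [0.5695, 0.2195, 0.0668]
ee_rot: [3.142, 0.0, 1.411]
wrist_force: [0.5, -0.0, 0.1]
width: 0.0563
finger_force: 0.0
```

{"fn": "drive_tool", "kwargs": {
  "commands": [
    [0, 0, 0.0125, 0, 0, 0],
    [0, 0, 0.0125, 0, 0, 0]
  ]
}}

```text
time: 11.62
tool_pos: [0.5695, 0.2194, 0.0658]
ee_rot: [-3.142, 0.0, 1.411]
wrist_force: [-0.7, -0.3, -0.1]
width: 0.0564
finger_force: 0.0
```

{"fn": "drive_tool", "kwargs": {
  "commands": [
    [0, 0, 0.0125, 0, 0, 0],
    [0, 0, 0, 0, 0, 0]
  ]
}}

```text
time: 11.88
tool_pos: [0.5695, 0.2194, 0.0653]
ee_rot: [-3.142, 0.0, 1.411]
wrist_force: [0.5, -0.6, -0.2]
width: 0.0562
finger_force: 0.0
```

{"fn": "drive_tool", "kwargs": {
  "commands": [
    [0, 0, 0.0125, 0, 0, 0],
    [0, 0, 0, 0, 0, 0]
  ]
}}

```text
time: 12.12
tool_pos: [0.5695, 0.2194, 0.0648]
ee_rot: [3.142, 0.0, 1.411]
wrist_force: [-0.7, -1.0, 0.6]
width: 0.0561
finger_force: 0.0
```

{"fn": "drive_tool", "kwargs": {
  "commands": [
    [0, 0, 0.0125, 0, 0, 0],
    [0, 0, 0, 0, 0, 0]
  ]
}}

```text
time: 12.38
tool_pos: [0.5695, 0.2194, 0.0643]
ee_rot: [-3.141, 0.0, 1.411]
wrist_force: [0.9, 0.1, -0.1]
width: 0.0563
finger_force: 0.0
```

{"fn": "drive_tool", "kwargs": {
  "commands": [
    [0, 0, 0.0125, 0, 0, 0],
    [0, 0, 0, 0, 0, 0]
  ]
}}

```text
time: 12.62
tool_pos: [0.5695, 0.2194, 0.0638]
ee_rot: [-3.142, 0.0, 1.411]
wrist_force: [0.0, 0.1, 0.8]
width: 0.0567
finger_force: 0.0
```

{"fn": "drive_tool", "kwargs": {
  "commands": [
    [0, 0, 0.0125, 0, 0, 0],
    [0, 0, 0, 0, 0, 0]
  ]
}}

```text
time: 12.88
tool_pos: [0.5695, 0.2194, 0.0633]
ee_rot: [-3.141, 0.0, 1.411]
wrist_force: [0.0, -0.2, -0.7]
width: 0.0563
finger_force: 0.0
```

{"fn": "drive_tool", "kwargs": {
  "commands": [
    [0, 0, 0.0125, 0, 0, 0],
    [0, 0, 0, 0, 0, 0]
  ]
}}

```text
time: 13.12
tool_pos: [0.5695, 0.2194, 0.0628]
ee_rot: [-3.142, 0.0, 1.411]
wrist_force: [0.2, -0.3, -0.4]
width: 0.0565
finger_force: 0.0
```

{"fn": "drive_tool", "kwargs": {
  "commands": [
    [0, 0, 0.0125, 0, 0, 0],
    [0, 0, 0, 0, 0, 0]
  ]
}}

```text
time: 13.38
tool_pos: [0.5695, 0.2194, 0.0623]
ee_rot: [-3.142, 0.0, 1.411]
wrist_force: [-0.3, 0.1, -0.5]
width: 0.0568
finger_force: 0.0
```

{"fn": "drive_tool", "kwargs": {
  "commands": [
    [0, 0, 0.0125, 0, 0, 0],
    [0, 0, 0, 0, 0, 0]
  ]
}}

```text
time: 13.62
tool_pos: [0.5695, 0.2194, 0.0618]
ee_rot: [-3.142, 0.0, 1.411]
wrist_force: [0.5, 0.1, -0.1]
width: 0.0564
finger_force: 0.0
```

{"fn": "drive_tool", "kwargs": {
  "commands": [
    [0, 0, 0.0125, 0, 0, 0],
    [0, 0, 0, 0, 0, 0]
  ]
}}

```text
time: 13.88
tool_pos: [0.5696, 0.2194, 0.0613]
ee_rot: [-3.142, 0.0, 1.411]
wrist_force: [0.1, -0.2, 0.4]
width: 0.0564
finger_force: 0.0
```

{"fn": "drive_tool", "kwargs": {
  "commands": [
    [0, 0, 0.0125, 0, 0, 0],
    [0, 0, 0, 0, 0, 0]
  ]
}}

```text
time: 14.12
tool_pos: [0.5695, 0.2194, 0.0608]
ee_rot: [-3.142, 0.0, 1.411]
wrist_force: [0.7, -1.4, 0.1]
width: 0.0566
finger_force: 0.0
```

```bash
python3 - <<'E'
from rd import *
s=rd(3);cv2.imwrite("pics/w3.png",cv2.resize(s["image"],(800,600)))
E
```

```text
t 14.28 pos [0.5696 0.2194 0.0608] rot [3.1416e+00 1.0000e-04 1.4108e+00] F [-0.1   0.04 -0.31] sd [0.09 0.61 0.23]
plate xy [-0.0035  0.2652] T [ 0.02 -0.04  0.02]
```

View pics/w3.png

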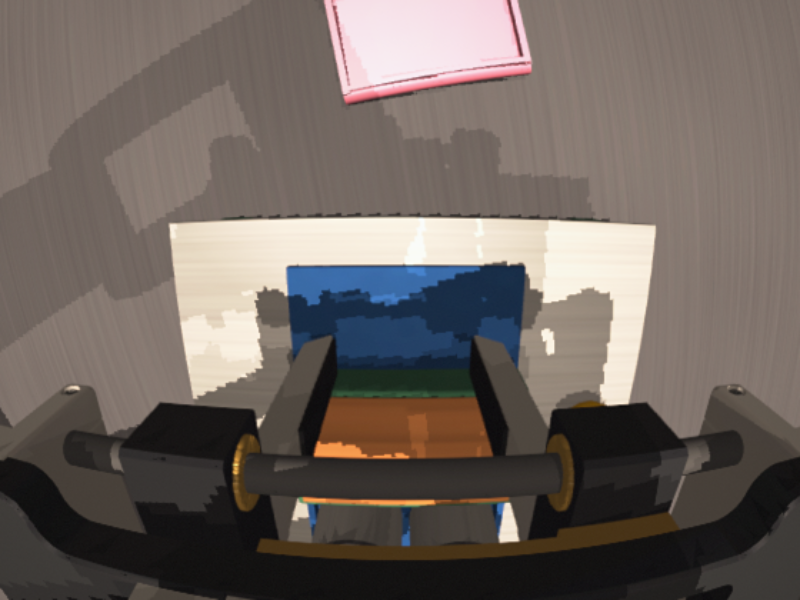

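The fingertips are at (335,337) and (470,337) in the wrist view, and the ledge's front edge at the box is at y≈370. From the tips' known separation I can get their true height.

```bash
python3 - <<'E'
from rd import *
s=rd(1);s["fish"]=1;o=get_obs()
x=np.array([np.cos(o["ee_rot"][2]),np.sin(o["ee_rot"][2])]);y=np.array([x[1],-x[0]])
for z in(.06,.065,.07,.075,.08,.085,.09):
    a=onz(s,np.array([[335,338],[470,338]])*.7,z);d=a[:,:2]-o["tool_pos"][:2]
    print(z,np.linalg.norm(a[1]-a[0]).round(4),"tool x",(d@x).round(4),"y",(d@y).round(4))
c=ray(s,(0,0))[0];print(c-o["tool_pos"])
Z=s["range_z"];print("range at tip px",[Z[int(v*.7),int(u*.7)] for u,v in((330,345),(476,345),(330,341),(400,300),(400,320),(400,340))])
for u,v in((330,345),(476,345),(400,300),(400,320)):
    k=(int(u*.7),int(v*.7));c,d=ray(s,k);R=cv2.Rodrigues(s["rvec"])[0];f=(R@d[0])[2];p=c+d[0]/f*Z[k[1],k[0]];e=p-o["tool_pos"];print(u,v,p.round(4),"tool x",(e[:2]@x).round(4))
E
```

```text
t 14.32 pos [0.5696 0.2195 0.0609] rot [3.1415e+00 1.0000e-04 1.4108e+00] F [ 0.65 -0.36  0.54] sd [0. 0. 0.]
plate xy [-0.0035  0.2652] T [-0.02 -0.05  0.  ]
0.06 0.0686 tool x [-0.0086 -0.0086] y [-0.0351  0.0335]
0.065 0.067 tool x [-0.0066 -0.0066] y [-0.0343  0.0327]
0.07 0.0655 tool x [-0.0047 -0.0046] y [-0.0335  0.032 ]
0.075 0.0639 tool x [-0.0027 -0.0027] y [-0.0327  0.0312]
0.08 0.0623 tool x [-0.0007 -0.0007] y [-0.0319  0.0304]
0.085 0.0608 tool x [0.0013 0.0013] y [-0.0311  0.0296]
0.09 0.0592 tool x [0.0033 0.0033] y [-0.0303  0.0289]
[0.01198516 0.07702559 0.21745855]
range at tip px [np.float32(0.18373099), np.float32(0.18590194), np.float32(0.18629745), np.float32(0.21236259), np.float32(0.21524638), np.float32(0.21723245)]
330 345 [0.5408 0.2316 0.1074] tool x 0.0074
476 345 [0.5992 0.2213 0.1053] tool x 0.0066
400 300 [0.5703 0.2358 0.0751] tool x 0.0162
400 320 [0.5687 0.2261 0.0749] tool x 0.0064
```

```bash
python3 - <<'E'
from h import *
s=load("scene0.npz")
T=np.array([.5695,.2194]);a=1.411;x=np.array([np.cos(a),np.sin(a)]);y=np.array([x[1],-x[0]])
for z in(.068,.08,.09,.10,.107):
    P=[np.r_[T+x*u+y*v,z] for u in(-.008,.008) for v in(.0285,.041)]
    q=cv2.projectPoints(np.array(P),s["rvec"],s["tvec"],np.array([[s["fx"],0,s["cx"]],[0,s["fy"],s["cy"]],[0,0,1]]),None)[0][:,0]
    print(z,((q-[240,170])*5).round(0).tolist())
E
```

```text
0.068 [[496.0, 370.0], [481.0, 381.0], [524.0, 383.0], [509.0, 395.0]]
0.08 [[498.0, 349.0], [483.0, 361.0], [526.0, 363.0], [511.0, 375.0]]
0.09 [[500.0, 332.0], [484.0, 344.0], [528.0, 345.0], [513.0, 357.0]]
0.1 [[501.0, 314.0], [486.0, 326.0], [530.0, 328.0], [515.0, 340.0]]
0.107 [[502.0, 302.0], [487.0, 314.0], [531.0, 315.0], [516.0, 327.0]]
```

Both views agree: the open fingertips are about 39 mm above the reported TCP, so about 25 mm remain to the ledge. I descend with that.

{"fn": "drive_tool", "kwargs": {
  "commands": [
    [0, 0, 0.2, 0, 0, 0],
    [0, 0, 0.2, 0, 0, 0],
    [0, 0, 0.05, 0, 0, 0],
    [0, 0, 0, 0, 0, 0]
  ]
}}

```text
time: 14.82
tool_pos: [0.5693, 0.2193, 0.0423]
ee_rot: [-3.141, 0.0, 1.411]
wrist_force: [0.8, -0.1, -0.3]
width: 0.0562
finger_force: 0.0
```

{"fn": "drive_tool", "kwargs": {
  "commands": [
    [0, 0, 0.025, 0, 0, 0],
    [0, 0, 0, 0, 0, 0]
  ]
}}

```text
time: 15.08
tool_pos: [0.5697, 0.2195, 0.0421]
ee_rot: [3.141, -0.0, 1.411]
wrist_force: [0.6, -0.3, -0.1]
width: 0.0563
finger_force: 0.0
```

{"fn": "drive_tool", "kwargs": {
  "commands": [
    [0, 0, 0.025, 0, 0, 0],
    [0, 0, 0, 0, 0, 0]
  ]
}}

```text
time: 15.32
tool_pos: [0.5696, 0.2194, 0.0409]
ee_rot: [3.142, 0.0, 1.411]
wrist_force: [-0.6, 0.7, 0.3]
width: 0.0567
finger_force: 0.0
```

{"fn": "drive_tool", "kwargs": {
  "commands": [
    [0, 0, 0.025, 0, 0, 0],
    [0, 0, 0, 0, 0, 0]
  ]
}}

```text
time: 15.58
tool_pos: [0.5695, 0.2194, 0.0397]
ee_rot: [-3.141, 0.0, 1.411]
wrist_force: [-0.3, -0.9, 0.0]
width: 0.0566
finger_force: 0.0
```

{"fn": "drive_tool", "kwargs": {
  "commands": [
    [0, 0, 0.025, 0, 0, 0],
    [0, 0, 0, 0, 0, 0]
  ]
}}

```text
time: 15.82
tool_pos: [0.5695, 0.2194, 0.0387]
ee_rot: [-3.141, 0.0, 1.411]
wrist_force: [0.3, 0.2, 0.8]
width: 0.0563
finger_force: 0.0
```

{"fn": "drive_tool", "kwargs": {
  "commands": [
    [0, 0, 0.025, 0, 0, 0],
    [0, 0, 0, 0, 0, 0]
  ]
}}

```text
time: 16.08
tool_pos: [0.5695, 0.2194, 0.0377]
ee_rot: [-3.141, 0.0, 1.411]
wrist_force: [-0.4, -0.0, -0.3]
width: 0.0566
finger_force: 0.0
```

{"fn": "drive_tool", "kwargs": {
  "commands": [
    [0, 0, 0.0125, 0, 0, 0],
    [0, 0, 0, 0, 0, 0]
  ]
}}

```text
time: 16.32
tool_pos: [0.5695, 0.2194, 0.0373]
ee_rot: [-3.142, 0.0, 1.411]
wrist_force: [0.4, -0.1, -0.3]
width: 0.0565
finger_force: 0.0
```

{"fn": "drive_tool", "kwargs": {
  "commands": [
    [0, 0, 0.0125, 0, 0, 0],
    [0, 0, 0, 0, 0, 0]
  ]
}}

```text
time: 16.58
tool_pos: [0.5696, 0.2195, 0.0371]
ee_rot: [3.141, 0.0, 1.411]
wrist_force: [0.3, -1.4, 0.8]
width: 0.0562
finger_force: 0.7
```

{"fn": "drive_tool", "kwargs": {
  "commands": [
    [0, 0, 0.0125, 0, 0, 0],
    [0, 0, 0, 0, 0, 0]
  ]
}}

```text
time: 16.82
tool_pos: [0.5697, 0.2195, 0.0371]
ee_rot: [3.141, -0.0, 1.411]
wrist_force: [-1.5, -0.3, 5.0]
width: 0.0564
finger_force: 2.4
```

{"fn": "drive_tool", "kwargs": {
  "commands": [
    [0, 0, 0.0125, 0, 0, 0],
    [0, 0, 0, 0, 0, 0]
  ]
}}

```text
time: 17.08
tool_pos: [0.5697, 0.2195, 0.0371]
ee_rot: [3.141, -0.0, 1.411]
wrist_force: [-2.9, -0.7, 6.8]
width: 0.0567
finger_force: 3.3
```

```bash
python3 -c "
from rd import *
rd(5)"
```

```text
t 17.32 pos [0.5697 0.2195 0.0371] rot [ 3.1409e+00 -2.0000e-04  1.4109e+00] F [-2.58 -0.59  6.37] sd [0.66 0.18 0.41]
plate xy [-0.0034  0.2653] T [-0.14  0.52  0.02]
```

{"fn": "drive_tool", "kwargs": {
  "commands": [
    [-0.05, 0, 0, 0, 0, 0],
    [-0.075, 0, 0, 0, 0, 0],
    [-0.075, 0, 0, 0, 0, 0],
    [-0.05, 0, 0, 0, 0, 0]
  ]
}}

```text
time: 17.82
tool_pos: [0.5693, 0.2126, 0.0372]
ee_rot: [3.139, -0.007, 1.412]
wrist_force: [1.7, 7.2, 3.9]
width: 0.0564
finger_force: 4.7
```

{"fn": "drive_tool", "kwargs": {
  "commands": [
    [-0.05, 0, 0, 0, 0, -0.02],
    [-0.075, 0, 0, 0, 0, -0.05],
    [-0.075, 0, 0, 0, 0, -0.05],
    [-0.1, 0, 0, 0, 0, -0.05]
  ]
}}

```text
time: 18.32
tool_pos: [0.5674, 0.2015, 0.0372]
ee_rot: [3.139, -0.007, 1.429]
wrist_force: [1.7, 7.2, 4.5]
width: 0.0562
finger_force: 4.8
```

```bash
python3 -c "
from rd import *
rd(3)"
```

```text
t 18.48 pos [0.5673 0.2007 0.0371] rot [ 3.139  -0.006   1.4288] F [-0.06  6.5   4.37] sd [0.67 0.31 0.85]
plate xy [-0.003   0.2464] T [ 1.14 -0.02  0.03]
```

{"fn": "drive_tool", "kwargs": {
  "commands": [
    [-0.1, 0, 0.006, 0, 0, -0.05],
    [-0.125, 0, 0, 0, 0, -0.05],
    [-0.125, 0, 0, 0, 0, -0.05],
    [-0.125, 0, 0, 0, 0, -0.05],
    [-0.125, 0, 0, 0, 0, 0],
    [-0.125, 0, 0, 0, 0, 0],
    [-0.1, 0, 0, 0, 0, 0]
  ]
}}

```text
time: 19.35
tool_pos: [0.5633, 0.1686, 0.0371]
ee_rot: [3.138, -0.007, 1.449]
wrist_force: [0.8, 8.2, 5.4]
width: 0.0565
finger_force: 5.3
```

```bash
cat > tr.py <<'E'
from rd import *
from lines import *
# where box rear top edge is, in tool and plate frames
def box(v0,n=3):
    s=rd(n);s["fish"]=1;o=get_obs();R=s["image"][...,2].astype(np.float32)-s["image"][...,1]
    l=edge(s,R,(242,v0),(322,v0),.1035,10);p=l[0]-[.534,-.0434]
    a=np.arctan2(l[1][1],l[1][0]);x=np.array([np.cos(o["ee_rot"][2]),np.sin(o["ee_rot"][2])])
    print("box rear plate",np.round([.9891*p[0]-.147*p[1],.147*p[0]+.9891*p[1]],4),"tool x",round((l[0]-o["tool_pos"][:2])@x,4),"yaw rel plate deg",round(np.degrees(a)+8.45,2),"tool yaw rel",round(np.degrees(o["ee_rot"][2])-81.55,2),l[2:])
    return s
E
python3 - <<'E'
from tr import *
s=box(282)
cv2.imwrite("pics/w4.png",cv2.resize(s["image"],(800,600)))
E
```

```text
t 19.50 pos [0.5632 0.168  0.0371] rot [ 3.1385 -0.006   1.4485] F [0.44 6.97 5.01] sd [0.11 0.5  0.26]
plate xy [-0.0022  0.2134] T [ 1.2   0.06 -0.04]
box rear plate [-0.0037  0.2018] tool x -0.0115 yaw rel plate deg 1.33 tool yaw rel 1.45 (60, np.float64(4.5609108275337043e-05))
```

View pics/w4.png

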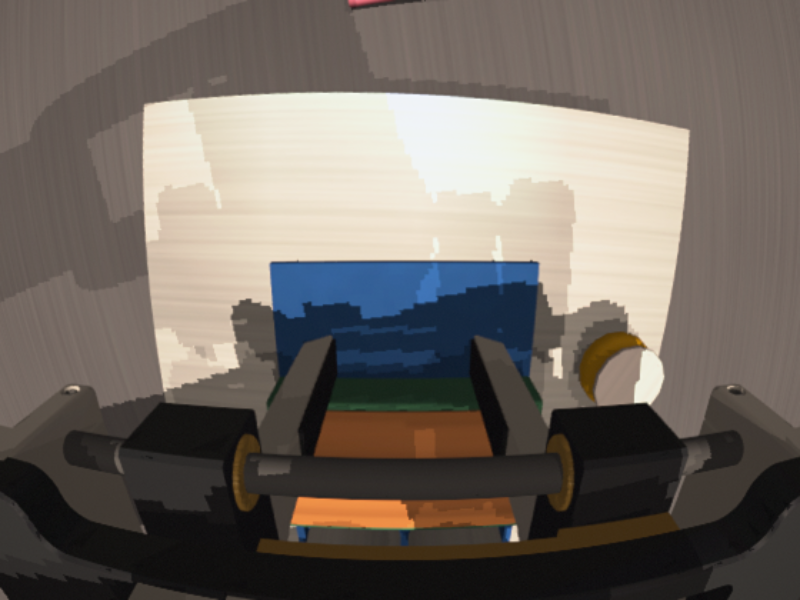

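The tray follows the tool: the rear edge of the lid is level, and the tail at x 270–540 (mid 405) is centred between the fingers. Its nose is about 62 mm short of the plate entry, and I keep pushing with about 5 N on the ledge.

{"fn": "drive_tool", "kwargs": {
  "commands": [
    [-0.125, 0, 0, 0, 0, 0],
    [-0.125, 0, 0, 0, 0, 0],
    [-0.125, 0, 0, 0, 0, 0],
    [-0.125, 0, 0, 0, 0, 0],
    [-0.125, 0, 0, 0, 0, 0],
    [-0.125, 0, 0, 0, 0, 0],
    [-0.125, 0, 0, 0, 0, 0]
  ]
}}

```text
time: 20.38
tool_pos: [0.5591, 0.1339, 0.0371]
ee_rot: [3.138, -0.007, 1.449]
wrist_force: [0.6, 8.0, 4.7]
width: 0.0564
finger_force: 5.5
```

```bash
python3 -c "
from tr import *
box(284)"
```

```text
t 20.52 pos [0.559  0.133  0.0371] rot [ 3.1384 -0.0058  1.4483] F [0.93 6.54 5.93] sd [0.55 0.62 0.32]
plate xy [-0.0012  0.1782] T [ 1.18  0.02 -0.06]
box rear plate [-0.0045  0.1666] tool x -0.0115 yaw rel plate deg 1.27 tool yaw rel 1.43 (60, np.float64(4.044837473783617e-05))
```

{"fn": "drive_tool", "kwargs": {
  "commands": [
    [-0.125, 0, 0.004, 0, 0, 0.03],
    [-0.125, 0, 0.004, 0, 0, 0.03],
    [-0.125, 0, 0, 0, 0, 0.03],
    [-0.125, 0, 0, 0, 0, 0.03],
    [-0.125, 0, 0, 0, 0, 0.03],
    [-0.125, 0, 0, 0, 0, 0.03],
    [-0.125, 0, 0, 0, 0, 0.03]
  ]
}}

```text
time: 21.4
tool_pos: [0.5549, 0.0992, 0.0373]
ee_rot: [3.138, -0.008, 1.428]
wrist_force: [1.0, 8.1, 8.0]
width: 0.0566
finger_force: 6.0
```

```bash
python3 - <<'E'
from tr import *
box(284)
s=snapshot("top");cv2.imwrite("pics/t2.png",cv2.resize(s["image"][130:285,170:460],None,fx=2.7,fy=2.7,interpolation=2))
E
```

```text
t 21.55 pos [0.5549 0.0985 0.0373] rot [ 3.1375 -0.0063  1.4272] F [1.09 6.77 6.84] sd [0.19 0.45 0.22]
plate xy [-0.0002  0.1434] T [ 1.34  0.01 -0.11]
box rear plate [0.0042 0.1318] tool x -0.0116 yaw rel plate deg -0.01 tool yaw rel 0.22 (60, np.float64(4.017452077309463e-05))
```

View pics/t2.png

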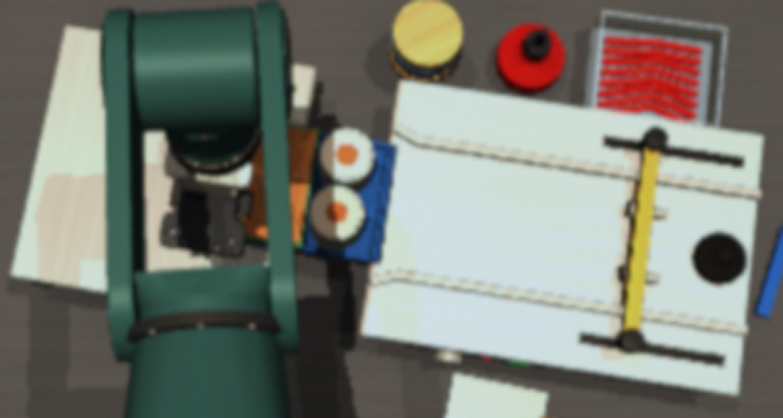

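The nose is at crop x≈377–397, just over the plate's entry edge, level and centred (mid y≈204 vs rail mid ≈205), with both flasks standing. I push on to land it.

{"fn": "drive_tool", "kwargs": {
  "commands": [
    [-0.1, 0, 0, 0, 0, 0],
    [-0.1, 0, 0, 0, 0, 0],
    [-0.1, 0, 0, 0, 0, 0],
    [-0.125, 0, 0, 0, 0, 0.02],
    [-0.125, 0, 0, 0, 0, 0]
  ]
}}

```text
time: 22.22
tool_pos: [0.5518, 0.0776, 0.0372]
ee_rot: [3.137, -0.008, 1.426]
wrist_force: [1.9, 8.6, 7.3]
width: 0.0564
finger_force: 6.0
```

```bash
python3 -c "
from tr import *
box(284)"
```

```text
t 22.38 pos [0.5517 0.0768 0.0372] rot [ 3.1376 -0.0064  1.4253] F [1.   6.97 6.96] sd [0.25 0.52 0.38]
plate xy [-0.0002  0.1215] T [ 1.36 -0.05 -0.03]
box rear plate [-0.001   0.1099] tool x -0.0116 yaw rel plate deg 0.11 tool yaw rel 0.12 (60, np.float64(3.639106623870119e-05))
```

{"fn": "drive_tool", "kwargs": {
  "commands": [
    [-0.125, 0, 0, 0, 0, 0],
    [-0.125, 0, -0.005, 0, 0, 0],
    [-0.125, 0, -0.005, 0, 0, 0],
    [-0.125, 0, -0.005, 0, 0, 0],
    [-0.125, 0, -0.005, 0, 0, 0]
  ]
}}

```text
time: 23.0
tool_pos: [0.5476, 0.0522, 0.0371]
ee_rot: [3.139, -0.006, 1.426]
wrist_force: [1.5, 7.2, 3.4]
width: 0.0564
finger_force: 4.4
```

```bash
python3 -c "
from tr import *
box(284)"
```

```text
t 23.15 pos [0.5475 0.0514 0.0371] rot [ 3.1388 -0.0049  1.4254] F [1.17 6.8  5.25] sd [0.14 0.31 0.17]
plate xy [-0.0006  0.0958] T [ 1.07 -0.17 -0.02]
box rear plate [-0.0013  0.0843] tool x -0.0115 yaw rel plate deg -0.01 tool yaw rel 0.12 (60, np.float64(3.6031447358610986e-05))
```

{"fn": "drive_tool", "kwargs": {
  "commands": [
    [-0.125, 0, -0.005, 0, 0, 0],
    [-0.125, 0, -0.005, 0, 0, 0],
    [-0.125, 0, -0.005, 0, 0, 0],
    [-0.125, 0, 0, 0, 0, 0]
  ]
}}

```text
time: 23.65
tool_pos: [0.5443, 0.0319, 0.0371]
ee_rot: [3.14, -0.005, 1.426]
wrist_force: [0.9, 6.4, 3.0]
width: 0.0565
finger_force: 3.8
```

```bash
python3 -c "
from tr import *
box(284)"
```

```text
t 23.80 pos [0.5442 0.0311 0.0371] rot [ 3.1397 -0.0037  1.4255] F [0.57 5.66 3.4 ] sd [0.49 0.43 0.36]
plate xy [-0.0009  0.0752] T [ 0.93 -0.23  0.04]
box rear plate [-0.0041  0.0638] tool x -0.0113 yaw rel plate deg -0.05 tool yaw rel 0.12 (60, np.float64(3.4939437760386045e-05))
```

{"fn": "drive_tool", "kwargs": {
  "commands": [
    [-0.125, 0, -0.005, 0, 0, 0],
    [-0.125, 0, -0.005, 0, 0, 0],
    [-0.125, 0, 0, 0, 0, 0],
    [-0.125, 0, 0, 0, 0, 0]
  ]
}}

```text
time: 24.3
tool_pos: [0.5411, 0.0117, 0.0371]
ee_rot: [3.14, -0.004, 1.426]
wrist_force: [0.9, 5.8, 3.4]
width: 0.0567
finger_force: 3.2
```

```bash
python3 -c "
from tr import *
box(284)"
```

```text
t 24.45 pos [0.5409 0.0108 0.0371] rot [ 3.1405e+00 -2.7000e-03  1.4253e+00] F [1.3  5.19 2.49] sd [0.44 0.37 0.11]
plate xy [-0.0011  0.0547] T [ 0.85 -0.37  0.06]
box rear plate [-0.0005  0.0434] tool x -0.0113 yaw rel plate deg -0.07 tool yaw rel 0.11 (60, np.float64(4.148922049622044e-05))
```

{"fn": "drive_tool", "kwargs": {
  "commands": [
    [-0.125, 0, -0.006, 0, 0, 0],
    [-0.125, 0, 0, 0, 0, 0],
    [-0.125, 0, 0, 0, 0, 0],
    [-0.125, 0, 0, 0, 0, 0],
    [-0.125, 0, 0, 0, 0, 0]
  ]
}}

```text
time: 25.08
tool_pos: [0.5367, -0.0139, 0.0368]
ee_rot: [-3.141, -0.003, 1.425]
wrist_force: [1.3, 6.0, 0.8]
width: 0.0566
finger_force: 2.7
```

```bash
python3 -c "
from tr import *
box(284)"
```

```text
t 25.23 pos [ 0.5365 -0.0147  0.0368] rot [-3.1410e+00 -8.0000e-04  1.4249e+00] F [ 0.82  3.58 -0.29] sd [0.55 0.27 0.35]
plate xy [-0.0017  0.0287] T [ 0.68 -0.33  0.08]
box rear plate [0.003  0.0178] tool x -0.011 yaw rel plate deg 0.23 tool yaw rel 0.09 (60, np.float64(3.429684346707489e-05))
```

{"fn": "drive_tool", "kwargs": {
  "commands": [
    [-0.125, 0.003, 0, 0, 0, 0],
    [-0.125, 0.003, 0, 0, 0, 0],
    [-0.125, 0.003, 0, 0, 0, 0],
    [-0.125, 0.003, 0, 0, 0, 0],
    [-0.125, 0.003, 0, 0, 0, 0],
    [-0.125, 0.003, 0, 0, 0, 0],
    [-0.125, 0.003, 0, 0, 0, 0]
  ]
}}

```text
time: 26.1
tool_pos: [0.532, -0.0505, 0.037]
ee_rot: [-3.141, 0.0, 1.425]
wrist_force: [1.5, 3.1, -2.1]
width: 0.0565
finger_force: 1.7
```

```bash
python3 -c "
from tr import *
box(284)"
```

```text
t 26.25 pos [ 0.5324 -0.0513  0.0376] rot [3.1413e+00 2.0000e-03 1.4242e+00] F [-0.37  0.97 -1.18] sd [0.21 0.64 0.51]
plate xy [-0.0004 -0.008 ] T [ 0.07 -0.01 -0.01]
box rear plate [-0.003  -0.0189] tool x -0.0109 yaw rel plate deg 0.01 tool yaw rel 0.05 (60, np.float64(3.427313676615337e-05))
```

{"fn": "drive_tool", "kwargs": {
  "commands": [
    [-0.1, 0, 0, 0, 0, 0],
    [-0.125, 0, 0, 0, 0, 0],
    [-0.125, 0, 0, 0, 0, 0],
    [-0.125, 0, 0, 0, 0, 0],
    [-0.125, 0, 0, 0, 0, 0],
    [-0.125, 0, 0, 0, 0, 0]
  ]
}}

```text
time: 27.0
tool_pos: [0.5285, -0.0786, 0.0377]
ee_rot: [3.141, -0.001, 1.425]
wrist_force: [1.6, 5.4, -0.1]
width: 0.0564
finger_force: 2.6
```

```bash
python3 -c "
from tr import *
box(284)"
```

```text
t 27.15 pos [ 0.5284 -0.0795  0.0377] rot [3.1409e+00 1.1000e-03 1.4245e+00] F [0.43 3.03 0.36] sd [0.58 0.61 0.21]
plate xy [-0.0003 -0.0365] T [ 0.45 -0.14  0.04]
box rear plate [-0.0009 -0.0474] tool x -0.0109 yaw rel plate deg 0.33 tool yaw rel 0.07 (60, np.float64(5.257628119981811e-05))
```

{"fn": "drive_tool", "kwargs": {
  "commands": [
    [-0.075, 0, 0, 0, 0, 0],
    [-0.075, 0, 0, 0, 0, 0],
    [-0.075, 0, 0, 0, 0, 0]
  ]
}}

```text
time: 27.52
tool_pos: [0.5273, -0.0869, 0.0377]
ee_rot: [3.141, -0.001, 1.425]
wrist_force: [1.0, 5.6, 0.9]
width: 0.0568
finger_force: 2.8
```

{"fn": "drive_tool", "kwargs": {
  "commands": [
    [-0.05, 0, 0, 0, 0, 0],
    [-0.05, 0, 0, 0, 0, 0]
  ]
}}

```text
time: 27.78
tool_pos: [0.5267, -0.0908, 0.0377]
ee_rot: [3.141, -0.001, 1.425]
wrist_force: [0.7, 5.3, 0.9]
width: 0.0565
finger_force: 2.8
```

{"fn": "drive_tool", "kwargs": {
  "commands": [
    [-0.05, 0, 0, 0, 0, 0],
    [-0.05, 0, 0, 0, 0, 0],
    [-0.05, 0, 0, 0, 0, 0],
    [-0.05, 0, 0, 0, 0, 0],
    [-0.05, 0, 0, 0, 0, 0]
  ]
}}

```text
time: 28.4
tool_pos: [0.5252, -0.1007, 0.0377]
ee_rot: [3.141, -0.001, 1.425]
wrist_force: [1.4, 6.1, 1.9]
width: 0.0563
finger_force: 2.9
```

{"fn": "drive_tool", "kwargs": {
  "commands": [
    [-0.0375, 0, 0, 0, 0, 0],
    [-0.0375, 0, 0, 0, 0, 0]
  ]
}}

```text
time: 28.65
tool_pos: [0.5248, -0.1036, 0.0377]
ee_rot: [3.141, -0.001, 1.425]
wrist_force: [0.8, 5.3, 1.0]
width: 0.0566
finger_force: 2.9
```

{"fn": "drive_tool", "kwargs": {
  "commands": [
    [-0.025, 0, 0, 0, 0, 0],
    [-0.025, 0, 0, 0, 0, 0]
  ]
}}

```text
time: 28.9
tool_pos: [0.5245, -0.1056, 0.0377]
ee_rot: [3.141, -0.001, 1.425]
wrist_force: [1.0, 4.8, 1.5]
width: 0.0563
finger_force: 2.9
```

{"fn": "drive_tool", "kwargs": {
  "commands": [
    [-0.025, 0, 0, 0, 0, 0],
    [-0.025, 0, 0, 0, 0, 0]
  ]
}}

```text
time: 29.15
tool_pos: [0.5242, -0.1075, 0.0377]
ee_rot: [3.141, -0.001, 1.425]
wrist_force: [2.1, 6.1, 1.3]
width: 0.0566
finger_force: 2.9
```

{"fn": "drive_tool", "kwargs": {
  "commands": [
    [-0.025, 0, 0, 0, 0, 0],
    [-0.025, 0, 0, 0, 0, 0]
  ]
}}

```text
time: 29.4
tool_pos: [0.5239, -0.1095, 0.0377]
ee_rot: [3.141, -0.001, 1.425]
wrist_force: [1.6, 5.5, 0.7]
width: 0.0564
finger_force: 2.9
```

{"fn": "drive_tool", "kwargs": {
  "commands": [
    [-0.025, 0, 0, 0, 0, 0]
  ]
}}

```text
time: 29.52
tool_pos: [0.5237, -0.1105, 0.0377]
ee_rot: [3.141, -0.001, 1.425]
wrist_force: [1.3, 5.8, 0.5]
width: 0.0562
finger_force: 2.9
```

{"fn": "drive_tool", "kwargs": {
  "commands": [
    [-0.025, 0, 0, 0, 0, 0]
  ]
}}

```text
time: 29.65
tool_pos: [0.5236, -0.1115, 0.0377]
ee_rot: [3.141, -0.001, 1.425]
wrist_force: [0.7, 5.6, 1.6]
width: 0.0566
finger_force: 2.9
```

{"fn": "drive_tool", "kwargs": {
  "commands": [
    [-0.025, 0, 0, 0, 0, 0]
  ]
}}

```text
time: 29.78
tool_pos: [0.5235, -0.1123, 0.0377]
ee_rot: [3.141, -0.002, 1.425]
wrist_force: [1.0, 7.6, 0.8]
width: 0.0564
finger_force: 3.8
```

{"fn": "drive_tool", "kwargs": {
  "commands": [
    [-0.02, 0, 0, 0, 0, 0]
  ]
}}

```text
time: 29.9
tool_pos: [0.5235, -0.1122, 0.0377]
ee_rot: [3.141, -0.004, 1.425]
wrist_force: [2.0, 8.3, 1.8]
width: 0.0564
finger_force: 4.4
```

{"fn": "drive_tool", "kwargs": {
  "commands": [
    [-0.02, 0, 0, 0, 0, 0]
  ]
}}

```text
time: 30.02
tool_pos: [0.5235, -0.1122, 0.0378]
ee_rot: [3.141, -0.005, 1.425]
wrist_force: [2.1, 10.1, 1.7]
width: 0.0562
finger_force: 5.3
```

{"fn": "drive_tool", "kwargs": {
  "commands": [
    [-0.015, 0, 0, 0, 0, 0]
  ]
}}

```text
time: 30.15
tool_pos: [0.5235, -0.1122, 0.0378]
ee_rot: [3.141, -0.006, 1.426]
wrist_force: [2.2, 11.5, 1.2]
width: 0.0561
finger_force: 5.9
```

{"fn": "drive_tool", "kwargs": {
  "commands": [
    [-0.02, 0, 0, 0, 0, 0],
    [-0.02, 0, 0, 0, 0, 0],
    [0, 0, 0, 0, 0, 0],
    [0, 0, 0, 0, 0, 0],
    [0, 0, 0, 0, 0, 0],
    [0, 0, 0, 0, 0, 0]
  ]
}}

```text
time: 30.9
tool_pos: [0.5235, -0.1121, 0.0378]
ee_rot: [3.141, -0.009, 1.426]
wrist_force: [2.3, 14.3, 2.5]
width: 0.0562
finger_force: 7.2
```

```bash
python3 -c "
from tr import *
box(284)"
```

```text
t 31.05 pos [ 0.5235 -0.1121  0.0378] rot [ 3.1409 -0.0088  1.4261] F [ 2.3  13.7   2.48] sd [0.57 0.62 0.62]
plate xy [-0.0003 -0.0695] T [ 2.53 -0.45 -0.2 ]
box rear plate [ 0.0004 -0.0808] tool x -0.0113 yaw rel plate deg 0.06 tool yaw rel 0.16 (60, np.float64(3.418305029839994e-05))
```

{"fn": "drive_tool", "kwargs": {
  "commands": [
    [0.04, 0, 0, 0, 0, 0],
    [0.05, 0, -0.01, 0, 0, 0],
    [0.05, 0, -0.03, 0, 0, 0],
    [0.05, 0, -0.05, 0, 0, 0],
    [0, 0, -0.05, 0, 0, 0],
    [0, 0, 0, 0, 0, 0]
  ]
}}

```text
time: 31.8
tool_pos: [0.5239, -0.1102, 0.0435]
ee_rot: [3.141, 0.001, 1.424]
wrist_force: [-0.3, -0.1, 0.1]
width: 0.0567
finger_force: 0.0
```

```bash
python3 -c "
from tr import *
box(284)"
```

```text
t 31.95 pos [ 0.5236 -0.1098  0.043 ] rot [3.1416e+00 4.0000e-04 1.4245e+00] F [-0.34 -0.08  0.35] sd [0.34 0.43 0.24]
plate xy [-0.0005 -0.0672] T [-0.05 -0.07 -0.03]
box rear plate [-0.0054 -0.0808] tool x -0.0135 yaw rel plate deg 0.09 tool yaw rel 0.07 (60, np.float64(5.800045619064792e-05))
```

{"fn": "drive_tool", "kwargs": {
  "commands": [
    [0.15, 0, -0.1, 0, 0, 0],
    [0.15, 0, -0.4, 0, 0, 0],
    [0.1, 0, -0.8, 0, 0, 0],
    [0, 0, -1, 0, 0, 0],
    [0, 0, -1, 0, 0, 0],
    [0, 0, -1, 0, 0, 0],
    [0, 0, -1, 0, 0, 0],
    [0, 0, -1, 0, 0, 0],
    [0, 0, -1, 0, 0, 0],
    [0.5, 0, 0, 0, 0, 0],
    [0, 0, 0, 0, 0, 0],
    [0, 0, 0, 0, 0, 0]
  ]
}}

```text
time: 33.45
tool_pos: [0.5284, -0.0734, 0.3332]
ee_rot: [-3.138, 0.0, 1.426]
wrist_force: [0.8, 0.5, 0.4]
width: 0.0565
finger_force: 0.0
```

```bash
python3 - <<'E'
from tr import *
s=rd(2);im=cv2.resize(s["image"][100:420],None,fx=1,fy=1);t=snapshot("scene")["image"][130:290,130:410]
cv2.imwrite("pics/end.png",np.vstack([im,cv2.resize(t,(490,280)) if 0 else cv2.copyMakeBorder(cv2.resize(t,(490,280)),0,0,0,70,0)]))
E
```

```text
t 33.55 pos [ 0.5284 -0.0739  0.3333] rot [-3.1386 -0.      1.4248] F [ 0.15  0.08 -0.55] sd [0.34 0.34 0.37]
plate xy [-0.001 -0.031] T [-0.05 -0.08  0.02]
```

View pics/end.png

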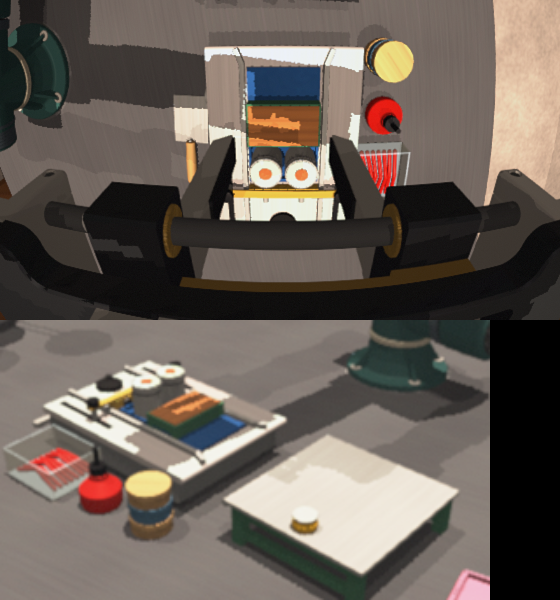

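The tray sits between the rails against the bolts, with both flasks standing at wrist (267,172) and (302,172). The tin and the other things are where they were, and the gripper is clear.

```bash
python3 -c "
from bench import *
print(close_job())"
```

```text
the job is handed in; nothing more can be done
None
```

The tray is home and square against both bumper bolts, pressed in with roughly 8–10 N; both flasks are standing, the arm is clear, and the job was handed in at about 34 s.

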